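# Draw the long shoe horn out of the half-opening drawer

## Robot

A 6-joint arm with a two-finger parallel gripper is mounted at the origin on the work surface. World frame = base frame: x ahead of the robot, y to its left, z up, the work surface at z = 0. Lengths are in m, angles in degrees, forces in N, time in s.
With the tool pointing down it reaches from about 0.4 to 0.825 m from the base axis. Payload 7 kg.
Tool frame: the origin (TCP) lies on the centre line of the jaws, within the pads' length; the fingertips stand 22 mm ahead of it and the grasp point (between the pads) lies 3 mm ahead of it; z points along the fingers, y is the line along which they close (so a half turn about z gives the same grasp; the last joint's range is limited). The gripper opens to 88 mm and grips with 3 to 60 N. Pads are 19 mm wide; open, the fingers measure 130 mm over their backs; the gripper's body (78 mm by 193 mm) begins 47 mm behind the grasp point.
Start: joints at [-47.435, 20.546, 0.682, 0, -70.136, -16.507], TCP at [0.296, -0.606, 0.249] pointing down, gripper open.
Joint ranges: [-176.03, 176.03], [-82.01, 121.73], [-58.28, 71.71], [-173.87, 95.51], [-174.79, -0.11], [-173.66, 173.66]. Speed limits (degrees/s): [136.94, 136.94, 172.46, 180, 180, 180].

## Interface

Orientations are given as [roll, pitch, yaw] about the fixed x, y, z axes, in that order (R = Rz(yaw) Ry(pitch) Rx(roll)).
In Python, from plant import get_state, cams, r gives the robot as it stands.
- The arm moves only by the tool apply_moves, never from a script. Its argument "targets" is a list of rows, each an object with "dp": the shift along the world's x, y, z in m, a list of three; "yaw": the turn about the world's z in degrees. In form: [{"dp": [x, y, z], "yaw": yaw}, ...]. A call has 1 to 20 rows; each row is the pose to reach, as a shift and turn from the pose commanded when the call began; what a row does not reach only later rows make up. A row lasts 1/12 s, in which the tool goes at most 41.7 mm and 7.16 degrees, less where a joint would pass 70% of its speed; a pose out of reach is approached as far as the arm can. A call with a gripper value outside its range is refused whole. "grip" is the gripper command: -1 is fully open, 1 is shut, values between are in proportion, set as the call begins (left out, the last holds). The fingers move at their own pace and stop on an object; "squeeze" is the grip in N (left out, the last holds). Time passes only in rows, so rows that repeat a pose let the fingers close. It gives the time, the measured TCP pose, the force, the opening and the grip force at its end, in the units of the state.
- get_state(): the state, without advancing time (a new reading comes with each control period).
- cams.capture(name): name is "side" or "top"; returns a dict with "image" (480x640x3 uint8, red, green, blue), "range_z" (480x640 float32, m along the optical axis (not along the pixel's ray), 0 where there is no reading), "fx", "fy", "cx", "cy" (pixels), "k1" (the pictures are not rectified: a ray, as slopes to the right and down, at radius r is drawn at 1 + k1 r^2 times it, then the intrinsics apply), "R" (3x3) and "t" (3): a world point X has camera coordinates R X + t. Camera axes: x right, y down, z forward; pixel columns grow to the right and rows downward; lengths in m; the calibration is good to about 2 mm. A picture is of the moment at which its call begins.
- r.close_job(): hands the job in; it is judged then, once.
The state is a dict: "time_s": time; "joints": joint angles; "qd": joint speeds; "joint_torque": joint torques, N m; "tcp_pos": TCP position; "eef_rot": TCP orientation; "contact_force": force on the tool from outside, world axes, zero at the start; "moment": the same for the moment, N m; "gripper_width": finger opening in m; "gripper_force": force on a finger pad.
Only numpy, scipy, OpenCV 4.12 (cv2) and the standard library are available. Lean on these libraries where they do the work, as an engineer would, in place of code of your own. Each camera call takes 0.05 s, during which the arm holds its last target. There are 200 camera calls.

## Task

Pull the shoe cabinet's drawer out as far as it goes; it only opens part way, so the long wooden shoe horn lying front to back in it still reaches in under the cabinet top. Take the horn by its handle, tilt it and draw it out through the gap between the drawer front and the cabinet top, and finish holding it up in the air, no part of it over the cabinet any more and all of it clearly higher than the cabinet top, touching nothing but the gripper. Do not let go of it; leave the drawer open, the brush and the tin in the drawer, and everything else where it is.

Things in the scene. Friction and masses are not known exactly. Their poses are not given: they have to be found in the camera images.
- cabinet: Fixed white laminate shoe cabinet, 360 deep x 460 wide x 340 mm high: a shallow drawer over a tilt-out bin front. Origin: centre of its underside, on the work surface; x axis from front to back (the front faces -x), y across its width, z up. The bin front (50 to 228 mm high) may lean out up to 20 mm; it is not needed.
- top_edge (a point): Middle of the lower front edge of the cabinet's top board, at x = -180 mm, 322 mm above the work surface; the board is 18 mm thick and reaches back from here over the rest of the drawer. The horn has to come out between this edge and the drawer front.
- drawer (a joint): How far the drawer is pulled out, in m: 0 shut, 0.17 at its stop; it slides level along the cabinet's -x with about 3 N friction and stays where it is left. Inside: 388 mm wide, 312 mm long, floor 254 mm above the work surface; sides and back rise to 296 mm. Fully out, the opening from the inside of the drawer front to the front edge of the cabinet top is 152 mm.
- drawer_front (a point): Middle of the upper inner edge of the drawer front (18 mm thick), 319 mm above the work surface, that is 65 mm above the drawer floor. It moves with the drawer.
- drawer_bar (a point): Middle of the drawer's steel bar handle: a level round bar 12 mm thick, 150 mm long across the cabinet's y, on two 9 mm posts 58 mm either side of the middle; its centre line is 40 mm out from the face of the drawer front and 299 mm above the work surface. It moves with the drawer.
- horn_center (a point): Middle of the wooden shoe horn, 10 mm above what it lies on. Length 255 mm, 50 to 105 g. x axis from the handle (-x end: a bar 20 mm wide in y, 16 mm thick, 25 mm round knob) to the scoop (+x end: 40 mm wide, 13 mm high), z up as it lies. It lies flat on the drawer floor, handle towards the drawer front, in the left or right half of the drawer.
- horn_grip (a point): Middle of the horn's handle bar where it is best taken: 85 mm from the middle towards the knob, 12.5 mm above what the horn lies on. Same axes as the horn; the fingers close across its y (20 mm).
- horn_knob (a point): Outer end of the horn's handle (end of the knob), 127.5 mm from the middle, 12.5 mm above what it lies on.
- horn_tip (a point): Outer end of the horn's scoop, 127.5 mm from the middle, 4 mm above what it lies on.
- brush: Black plastic shoe brush, 210 x 44 x 33 mm, lying in the drawer beside the horn (the two change places). Origin: underside, near the middle. To stay in the drawer.
- polish_tin: Round metal polish tin, 66 mm across, 22 mm high, lying in the drawer near one side wall. Origin: centre of its underside. To stay in the drawer.
- key_bowl: Brushed steel key bowl, 144 mm across, 48 mm high, on the rear half of the cabinet top. Leave alone.
- doorstop: Grey silicone doorstop wedge, 85 x 38 x 29 mm, on the rear half of the cabinet top. Leave alone.
- shoe_left: Brown leather shoe, 270 x 92 x 95 mm, on the work surface at the robot's left. Leave alone.
- shoe_right: The other shoe of the pair. Leave alone.
- umbrella: Folded pocket umbrella, 260 mm long, 48 mm thick, lying at the far side of the work surface. Leave alone.

How it is judged (in metres and radians):
On the way, in this order (a step that is already met when the one before it is completed fails the run):
1. the drawer is pulled out as far as it goes (value of joint drawer above 0.158 m), for 0.2 s.
2. the horn is tilted up through the gap: the knob is above the cabinet top while the scoop end is still below it, under the cabinet top (height (world z) of horn_knob above 0.335 m and height (world z) of horn_tip below 0.32 m and x of horn_tip in the frame of cabinet above -0.18 m), for 0.05 s.
3. the scoop end has been drawn out from under the cabinet top (x of horn_tip in the frame of cabinet below -0.19 m), for 0.05 s.
At the end, for the whole second after the job is handed in: The gripper still holds the horn at rest (under 50 mm/s), its knob end above 360 mm and scoop end above 350 mm, both at least 10 mm in front of the edge of the cabinet top, touching neither cabinet nor drawer; drawer at least 120 mm open, brush and tin in it (height (world z) of horn_knob above 0.36 m and height (world z) of horn_tip above 0.35 m and x of each of horn_tip, horn_knob in the frame of cabinet below -0.19 m and contact force between horn and the fingers above 0.5 N and contact force between horn and cabinet below 0.05 N and linear speed of horn below 0.05 m/s and value of joint drawer above 0.12 m and height (world z) of brush between 0.24 and 0.29 m and height (world z) of polish_tin between 0.24 and 0.29 m); the arm keeps its last pose, push and grip.
It fails at once if the brush or the polish tin is lifted or knocked out of the drawer (height (world z) of any of brush, polish_tin above 0.33 m or height (world z) of any of brush, polish_tin below 0.2 m).
It fails at once if something on the cabinet top or on the work surface is shifted by more than 40 mm (distance of any of key_bowl, doorstop, shoe_left, shoe_right, umbrella from where it was at the start of the episode above 0.04 m).
It fails at once if the horn is dropped (height (world z) of horn_center below 0.2 m).
It also fails if it takes over 54 s, if anything falls off the work surface, if the arm or the gripper's body presses on something with over 40 N, if the wrist force passes 120 N, or if a joint passes its speed limit or range.

## Working session

There is one attempt and no reset: what is moved stays moved. The work goes in short steps, Python scripts to look and compute and a tool call to move; the robot and the scene stay as the last step left them, time stands still between calls to the robot, and variables do not carry over. Pictures are saved under pics/ and viewed, at most 10 in all, crops included, and the job is handed in when it is done.

Besides the shell and the picture viewer there is one more tool, called by a JSON object that holds its "method" and its "body", one argument or row to a line. apply_moves: Moves the arm, as the interface text tells. Its arguments: {"type":"object","properties":{"targets":{"type":"array","items":{"type":"object","properties":{"dp":{"type":"array","items":{"type":"number"}},"yaw":{"type":"number"}}}},"grip":{"type":"number"},"squeeze":{"type":"number"}},"required":["targets"]}

```bash
ls; mkdir -p pics; cat > h.py <<'E'
import numpy as np,cv2
from plant import get_state,cams,r
def cap(n):
    c=cams.capture(n); return c
def world(c,u,v,z=None):
    """pixel->world: with depth, or on plane z"""
    u=np.atleast_1d(u).astype(float);v=np.atleast_1d(v).astype(float)
    xd=(u-c['cx'])/c['fx'];yd=(v-c['cy'])/c['fy'];x,y=xd.copy(),yd.copy()
    for _ in range(20):
        s=1+c['k1']*(x*x+y*y);x,y=xd/s,yd/s
    d=np.stack([x,y,np.ones_like(x)],1);R=np.array(c['R']);t=np.array(c['t'])
    if z is None:
        k=c['range_z'][v.astype(int),u.astype(int)]
        return (d*k[:,None]-t)@R
    o=-R.T@t;w=d@R
    return o+w*((z-o[2])/w[:,2])[:,None]
def save(c,n,box=None):
    im=c['image'][:,:,::-1]
    if box: im=im[box[1]:box[3],box[0]:box[2]]
    cv2.imwrite('pics/'+n,im)
E
python3 - <<'E'
from h import *
s=get_state();print(s)
a=cap('top');b=cap('side')
im=np.hstack([cv2.resize(c['image'],(400,300)) for c in(a,b)])
for c in(a,b):print(-np.array(c['R']).T@c['t'],c['R'][2])
cv2.imwrite('pics/a.png',np.vstack([im[:,:,::-1]]))
save(a,'top0.png');save(b,'side0.png')
E
```

```text
pics
{'time_s': 0.0, 'joints': array([-4.74351626e+01,  2.05922869e+01,  6.32951631e-01, -1.98325453e-02,
       -7.01359632e+01, -1.65078645e+01]), 'qd': array([-0.08888353, -0.05829641,  0.01461008, -0.06076822, -0.01511978,
        0.02121791]), 'joint_torque': array([-1.24684384e-04, -5.82724643e+01,  2.93055296e+01,  6.99744165e+00,
        6.64417574e-03, -1.48662589e-04]), 'tcp_pos': array([ 0.29628688, -0.60598525,  0.24760771]), 'eef_rot': array([ 1.79903332e+02, -9.20614886e-03, -1.53949774e+02]), 'contact_force': array([ 0.15845503, -0.9958769 , -0.0084862 ]), 'moment': array([-0.00468577, -0.0376548 ,  0.00614521]), 'gripper_force': 0.0, 'gripper_width': 0.08774676706800619}
[0.33890199 0.04442734 1.497228  ] [ 0.20283215  0.00532528 -0.97919904]
[0.09297567 0.96769837 0.91568487] [ 0.40018986 -0.73187637 -0.55154786]
```

View pics/top0.png

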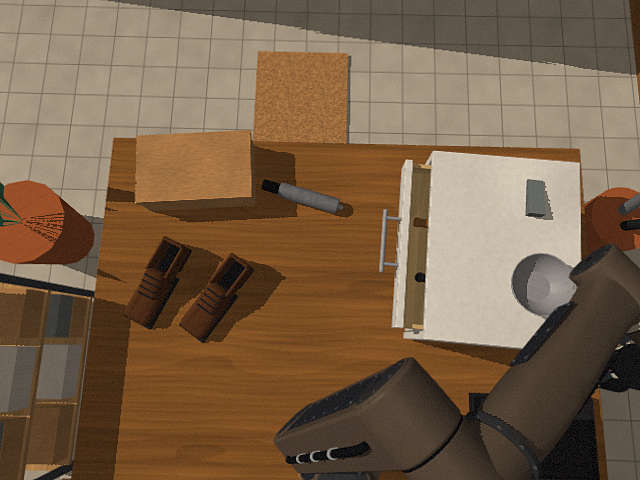

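View pics/side0.png

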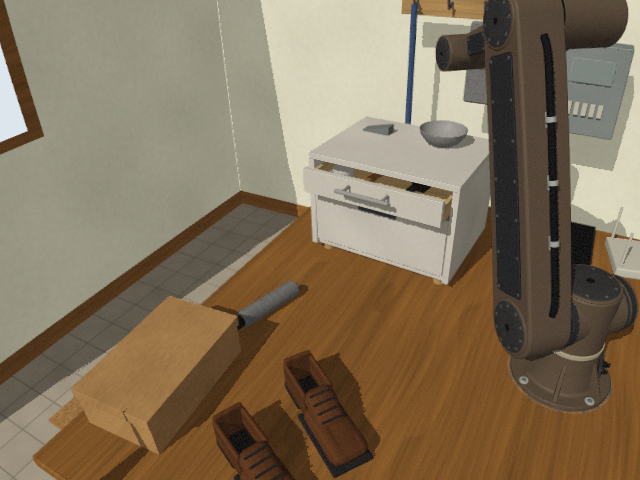

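The top view shows the cabinet at right, with its front facing left in the picture. The bar handle is at about (386,240), the brown horn knob at (419,222), the black brush at (420,277), and the drawer is slightly open.

```bash
python3 - <<'E'
from h import *
c=cap('top')
np.set_printoptions(precision=3,suppress=True)
for n,p,z in [('topFL',(432,151),.34),('topFL_R?',(425,345),.34),('backL',(580,163),.34),('bar a',(386,210),.299),('bar b',(382,270),.299),('front oa',(404,160),.319),('front ob',(393,327),.319),('knob',(419,222),.2665),('brush',(420,277),.28),('origin?',(600,400),0),('umb',(310,195),.02)]:
    print(n,world(c,*p,z=z)[0],world(c,*p)[0])
# cabinet top by depth
v,u=np.mgrid[0:480,0:640];P=world(c,u.ravel(),v.ravel());rgb=c['image'].reshape(-1,3).astype(int)
m=(abs(P[:,2]-.34)<.008)&(rgb.min(1)>170)
M=m.reshape(480,640).astype('uint8')
n,l,st,ce=cv2.connectedComponentsWithStats(M);i=1+st[1:,4].argmax();q=P[(l==i).ravel()]
rc=cv2.minAreaRect((q[:,:2]*1000).astype('float32'));print(st[i],rc,cv2.boxPoints(rc))
m=(abs(P[:,2]-.301)<.012)&(u.ravel()>372)&(u.ravel()<391)&(v.ravel()>200)&(v.ravel()<280)
q=P[m];print(len(q),q.mean(0),cv2.minAreaRect((q[:,:2]*1000).astype('float32')))
E
```

```text
topFL [ 0.795 -0.207  0.34 ] [ 0.929 -0.281 -0.001]
topFL_R? [ 0.325 -0.183  0.34 ] [ 0.32  -0.249  0.   ]
backL [ 0.772 -0.569  0.34 ] [ 0.898 -0.746  0.004]
bar a [ 0.651 -0.098  0.299] [ 0.649 -0.097  0.308]
bar b [ 0.5   -0.089  0.299] [ 0.499 -0.088  0.307]
front oa [ 0.777 -0.141  0.319] [ 0.894 -0.19   0.004]
front ob [ 0.363 -0.113  0.319] [ 0.364 -0.117  0.284]
knob [ 0.63  -0.186  0.266] [ 0.628 -0.184  0.277]
brush [ 0.488 -0.185  0.28 ] [ 0.487 -0.184  0.285]
origin? [ 0.181 -0.749  0.   ] [ 0.181 -0.748  0.001]
umb [0.766 0.105 0.02 ] [0.758 0.104 0.048]
[  424   151   157   197 17078] ((557.8009033203125, -372.56378173828125), (360.60723876953125, 458.5146789550781), 86.36540222167969) [[ 317.575 -537.971]
 [ 775.167 -567.038]
 [ 798.027 -207.156]
 [ 340.435 -178.089]]
351 [ 0.571 -0.091  0.303] ((574.4159545898438, -94.97694396972656), (27.085935592651367, 159.23797607421875), 89.30492401123047)
```

{"method": "apply_moves", "body": {
  "targets": [
    {"dp": [0, 0, 0.04], "yaw": 0},
    {"dp": [0, 0, 0.08], "yaw": 0},
    {"dp": [0, 0, 0.12], "yaw": 0},
    {"dp": [0, 0, 0.16], "yaw": 0},
    {"dp": [0, 0, 0.2], "yaw": 0},
    {"dp": [0, 0, 0.24], "yaw": 0},
    {"dp": [0, 0, 0.26], "yaw": 0},
    {"dp": [0, 0, 0.26], "yaw": 0}
  ],
  "grip": 0.5
}}

```text
time_s: 0.82
tcp_pos: [0.2962, -0.6071, 0.5145]
eef_rot: [-179.5, 0.0, -154.0]
contact_force: [-1.5, 0.5, -0.2]
gripper_width: 0.0401
gripper_force: 0.0
```

{"method": "apply_moves", "body": {
  "targets": [
    {"dp": [0.28, 0.512, 0], "yaw": -29.7},
    {"dp": [0.28, 0.512, 0], "yaw": -29.7},
    {"dp": [0.28, 0.512, 0], "yaw": -29.7},
    {"dp": [0.28, 0.512, 0], "yaw": -29.7},
    {"dp": [0.28, 0.512, 0], "yaw": -29.7},
    {"dp": [0.28, 0.512, 0], "yaw": -29.7},
    {"dp": [0.28, 0.512, 0], "yaw": -29.7},
    {"dp": [0.28, 0.512, 0], "yaw": -29.7},
    {"dp": [0.28, 0.512, 0], "yaw": -29.7},
    {"dp": [0.28, 0.512, 0], "yaw": -29.7},
    {"dp": [0.28, 0.512, 0], "yaw": -29.7},
    {"dp": [0.28, 0.512, 0], "yaw": -29.7},
    {"dp": [0.28, 0.512, 0], "yaw": -29.7},
    {"dp": [0.28, 0.512, 0], "yaw": -29.7},
    {"dp": [0.28, 0.512, 0], "yaw": -29.7},
    {"dp": [0.28, 0.512, 0], "yaw": -29.7},
    {"dp": [0.28, 0.512, 0], "yaw": -29.7}
  ]
}}

```text
time_s: 2.23
tcp_pos: [0.5767, -0.0936, 0.5076]
eef_rot: [-180.0, -0.1, 176.5]
contact_force: [-0.4, -0.1, 0.3]
gripper_width: 0.0217
gripper_force: 0.0
```

```bash
python3 - <<'E'
from h import *
a=cap('top');b=cap('side');s=get_state();print(s['tcp_pos'],s['eef_rot'],s['joints'],s['gripper_width'],s['time_s'])
save(b,'s1.png')
np.set_printoptions(precision=3,suppress=True)
for c,ub in((b,(320,400,175,215)),):
    v,u=np.mgrid[ub[2]:ub[3],ub[0]:ub[1]];u=u.ravel();v=v.ravel();P=world(c,u,v)
    rel=P-[.558,-.3726,0];F=rel[:,0]*.0634+rel[:,1]*.998;L=rel[:,0]*.998-rel[:,1]*.0634
    m=(abs(P[:,2]-.301)<.01)&(F>.262)&(F<.30)
    print(m.sum(),F[m].mean(),L[m].min(),L[m].max(),P[m].mean(0),np.percentile(F[m],[2,50,98]),np.percentile(P[m][:,2],[2,98]))
E
```

```text
[ 0.57616134 -0.09493036  0.50852256] [-1.79989085e+02 -9.54826394e-03  1.76334668e+02] [ 9.82481237e+00  8.94396837e+00  1.78097795e+01  8.48818064e-03
 -9.88776421e+01 -1.03488834e+02] 0.02189662686542241 2.3333
285 0.28652743178133855 -0.08184329032948294 0.07739598546124815 [ 0.57  -0.086  0.3  ] [0.266 0.288 0.293] [0.294 0.306]
```

View pics/s1.png

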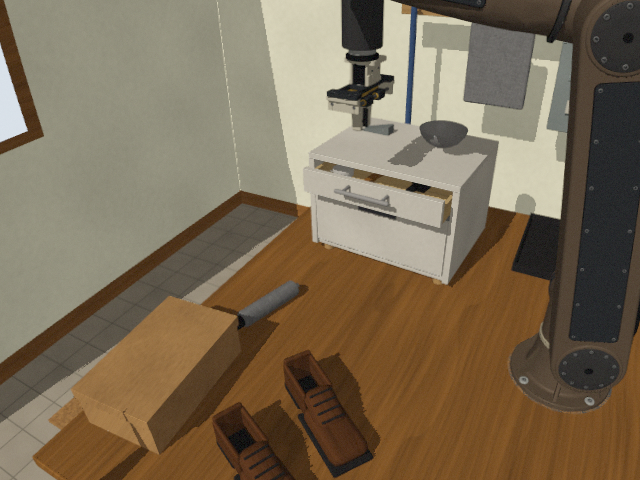

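The side view shows the gripper above the drawer, with the bar at about (360,196) under it. The two views put the bar centre about 5 mm in front of the TCP.

{"method": "apply_moves", "body": {
  "targets": [
    {"dp": [0, 0.005, -0.03], "yaw": 0},
    {"dp": [0, 0.005, -0.07], "yaw": 0},
    {"dp": [0, 0.005, -0.11], "yaw": 0},
    {"dp": [0, 0.005, -0.15], "yaw": 0},
    {"dp": [0, 0.005, -0.165], "yaw": 0},
    {"dp": [0, 0.005, -0.175], "yaw": 0},
    {"dp": [0, 0.005, -0.18], "yaw": 0}
  ],
  "grip": 0.41
}}

```text
time_s: 2.92
tcp_pos: [0.5759, -0.0905, 0.3279]
eef_rot: [-180.0, -0.0, 176.3]
contact_force: [-0.4, 0.3, -0.0]
gripper_width: 0.0256
gripper_force: 0.0
```

{"method": "apply_moves", "body": {
  "targets": [
    {"dp": [0, 0, -0.008], "yaw": 0},
    {"dp": [0, 0, -0.015], "yaw": 0},
    {"dp": [0, 0, -0.022], "yaw": 0},
    {"dp": [0, 0, -0.022], "yaw": 0}
  ]
}}

```text
time_s: 3.25
tcp_pos: [0.5762, -0.0893, 0.3056]
eef_rot: [180.0, -0.1, 176.3]
contact_force: [0.1, -0.1, -0.4]
gripper_width: 0.0254
gripper_force: 0.0
```

No contact on the way down, so close on the bar.

{"method": "apply_moves", "body": {
  "targets": [
    {"dp": [0, 0, 0], "yaw": 0},
    {"dp": [0, 0, 0], "yaw": 0},
    {"dp": [0, 0, 0], "yaw": 0},
    {"dp": [0, 0, 0], "yaw": 0},
    {"dp": [0, 0, 0], "yaw": 0},
    {"dp": [0, 0, 0], "yaw": 0}
  ],
  "grip": 1,
  "squeeze": 20
}}

```text
time_s: 3.75
tcp_pos: [0.5768, -0.0894, 0.3071]
eef_rot: [-180.0, 0.1, 176.4]
contact_force: [0.6, -0.1, 2.7]
gripper_width: 0.0113
gripper_force: 20.0
```

{"method": "apply_moves", "body": {
  "targets": [
    {"dp": [0.001, 0.012, 0], "yaw": 0},
    {"dp": [0.002, 0.025, 0], "yaw": 0},
    {"dp": [0.003, 0.04, 0], "yaw": 0},
    {"dp": [0.0035, 0.055, 0], "yaw": 0},
    {"dp": [0.0045, 0.07, 0], "yaw": 0},
    {"dp": [0.0055, 0.085, 0], "yaw": 0},
    {"dp": [0.006, 0.095, 0], "yaw": 0},
    {"dp": [0.0065, 0.102, 0], "yaw": 0},
    {"dp": [0.0068, 0.107, 0], "yaw": 0},
    {"dp": [0.007, 0.11, 0], "yaw": 0},
    {"dp": [0.007, 0.11, 0], "yaw": 0},
    {"dp": [0.007, 0.11, 0], "yaw": 0}
  ]
}}

```text
time_s: 4.75
tcp_pos: [0.5836, 0.0171, 0.3072]
eef_rot: [-179.7, 0.0, 176.3]
contact_force: [3.5, -16.3, 2.0]
gripper_width: 0.011
gripper_force: 20.0
```

{"method": "apply_moves", "body": {
  "targets": [
    {"dp": [0, -0.002, 0], "yaw": 0},
    {"dp": [0, -0.002, 0], "yaw": 0},
    {"dp": [0, -0.002, 0], "yaw": 0},
    {"dp": [0, -0.002, 0], "yaw": 0}
  ],
  "grip": 0.41
}}

```text
time_s: 5.08
tcp_pos: [0.5832, 0.0191, 0.3061]
eef_rot: [180.0, -0.0, 176.4]
contact_force: [-0.3, -0.4, -0.0]
gripper_width: 0.0255
gripper_force: 0.0
```

{"method": "apply_moves", "body": {
  "targets": [
    {"dp": [0, 0, 0.02], "yaw": 0},
    {"dp": [0, 0, 0.05], "yaw": 0},
    {"dp": [0, 0, 0.09], "yaw": 0},
    {"dp": [0, 0, 0.13], "yaw": 0},
    {"dp": [-0.04, 0.03, 0.17], "yaw": 0},
    {"dp": [-0.08, 0.06, 0.2], "yaw": 0},
    {"dp": [-0.1, 0.1, 0.2], "yaw": 0},
    {"dp": [-0.1, 0.14, 0.2], "yaw": 0},
    {"dp": [-0.1, 0.18, 0.2], "yaw": 0},
    {"dp": [-0.1, 0.2, 0.2], "yaw": 0},
    {"dp": [-0.1, 0.2, 0.2], "yaw": 0}
  ]
}}

```text
time_s: 6.0
tcp_pos: [0.4822, 0.2241, 0.5057]
eef_rot: [179.9, -0.1, 176.6]
contact_force: [0.8, 0.8, -0.8]
gripper_width: 0.0261
gripper_force: 0.0
```

```bash
python3 - <<'E'
from h import *
c=cap('top');s=get_state();print(s['tcp_pos'],s['time_s'])
im=c['image'][:,:,::-1][130:370,330:600];cv2.imwrite('pics/t2.png',cv2.resize(im,None,fx=2.5,fy=2.5,interpolation=cv2.INTER_CUBIC))
E
```

```text
[0.482533   0.22292199 0.5054894 ] 6.05
```

View pics/t2.png

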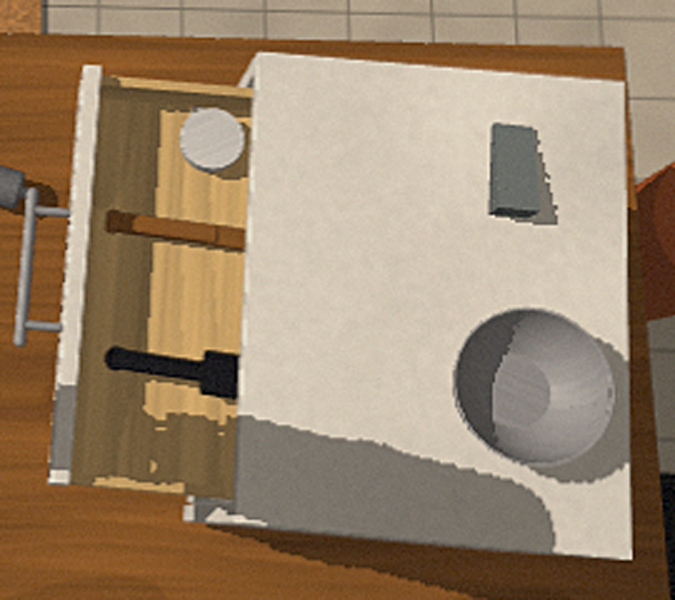

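The crop shows the drawer fully open. The horn's knob is at crop (110,221) with its bar running to (243,238) under the board edge, the brush is at (170,365) and the tin at (212,140).

```bash
python3 - <<'E'
from h import *
np.set_printoptions(precision=4,suppress=True)
c=cap('top');hsv=cv2.cvtColor(c['image'],cv2.COLOR_RGB2HSV)
u0,v0,u1,v1=370,210,428,232
sub=hsv[v0:v1,u0:u1].astype(int)
print(sub[9,::4,:].tolist()) 
m=np.zeros((480,640),bool);m[v0:v1,u0:u1]=(sub[:,:,0]<13)&(sub[:,:,1]>130)
v,u=np.nonzero(m);pts=world(c,u,v,z=.272);D=world(c,u,v)
ok=(D[:,2]>.262)&(D[:,2]<.29);print(m.sum(),ok.sum(),np.median(D[ok,2]))
p=pts[ok];vx=cv2.fitLine(p[:,:2].astype('float32'),cv2.DIST_HUBER,0,.001,.001).ravel();print(vx,np.degrees(np.arctan2(vx[1],vx[0])))
rel=p-[.558,-.3726,0];F=rel[:,0]*.0634+rel[:,1]*.998;L=rel[:,0]*.998-rel[:,1]*.0634
for f in np.arange(.17,.33,.01):
    k=(F>=f)&(F<f+.01)
    if k.sum():print(round(f,3),k.sum(),L[k].min(),L[k].max(),p[k].mean(0))
i=F.argmax();print(F.max(),p[i])
E
```

```text
[[17, 113, 122], [15, 168, 79], [16, 184, 75], [13, 179, 67], [14, 191, 128], [13, 173, 130], [14, 180, 126], [14, 184, 132], [14, 179, 135], [15, 185, 123], [16, 158, 131], [17, 126, 178], [18, 118, 224], [18, 124, 204], [18, 128, 209]]
28 27 0.2713455685386481
[ 0.1665  0.986   0.6257 -0.1033] 80.41504
0.19 2 0.04540789567829224 0.05867460183175293 [ 0.6225 -0.1789  0.272 ]
0.2 2 0.04472305155880748 0.052310328849960064 [ 0.6196 -0.1687  0.272 ]
0.21 1 0.0461841755666602 0.0461841755666602 [ 0.618  -0.1572  0.272 ]
0.22 2 0.04549887092761894 0.04595575172478406 [ 0.6178 -0.1522  0.272 ]
0.23 2 0.04696088824456732 0.04764655609130413 [ 0.6201 -0.1407  0.272 ]
0.25 1 0.04819544281151214 0.04819544281151214 [ 0.6222 -0.1217  0.272 ]
0.27 1 0.048973262619051695 0.048973262619051695 [ 0.6243 -0.1013  0.272 ]
0.28 6 0.04828663859863678 0.06876706348123962 [ 0.6297 -0.0915  0.272 ]
0.29 5 0.049751448201332565 0.054976772714249056 [ 0.6285 -0.0829  0.272 ]
0.3 5 0.05644637120606941 0.06978679892563827 [ 0.6419 -0.0706  0.272 ]
0.3096078473742358 [ 0.647 -0.068  0.272]
```

```bash
python3 - <<'E'
from h import *
np.set_printoptions(precision=4,suppress=True)
c=cap('top')
v,u=np.mgrid[205:240,366:432];u=u.ravel();v=v.ravel();D=world(c,u,v)
rel=D-[.558,-.3726,0];F=rel[:,0]*.0634+rel[:,1]*.998;L=rel[:,0]*.998-rel[:,1]*.0634
hs=cv2.cvtColor(c['image'],cv2.COLOR_RGB2HSV)[v,u].astype(int)
k=(D[:,2]>.263)&(D[:,2]<.287)&(F>.185)&(F<.32)&(L>.01)&(L<.1)&(hs[:,1]>140)
p=D[k];f=F[k];l=L[k];print(k.sum(),np.median(p[:,2]))
for a in np.arange(.18,.32,.01):
    q=(f>=a)&(f<a+.01)
    if q.sum():print(round(a,3),q.sum(),l[q].min(),l[q].max(),p[q].mean(0))
b=(f<.28)
vx=cv2.fitLine(np.stack([f,l],1)[b].astype('float32'),cv2.DIST_HUBER,0,.001,.001).ravel();print(vx,np.degrees(np.arctan2(vx[1],vx[0])))
print(f.max())
E
```

```text
407 0.27331267762845257
0.18 15 0.044552955422240616 0.06289795196902917 [ 0.6238 -0.1893  0.2685]
0.19 35 0.04321359825877877 0.06562360546575366 [ 0.6247 -0.1814  0.2698]
0.2 32 0.043789589704936946 0.06667425743778063 [ 0.6255 -0.171   0.2721]
0.21 32 0.0454340501078037 0.06470960043592879 [ 0.6265 -0.1612  0.2726]
0.22 33 0.04604667321514476 0.06689472465752964 [ 0.6272 -0.1511  0.2721]
0.23 32 0.0465787235028588 0.06654369499537499 [ 0.6287 -0.1411  0.2733]
0.24 30 0.04680379518050878 0.0654529909648768 [ 0.6283 -0.1314  0.2727]
0.25 32 0.047492479570412416 0.0666531447115323 [ 0.6309 -0.1221  0.2728]
0.26 32 0.048156446690065614 0.06748957394859986 [ 0.6315 -0.112   0.2732]
0.27 32 0.048321950242669366 0.06690710822044246 [ 0.633 -0.102  0.274]
0.28 32 0.04874880784191843 0.07030353878675091 [ 0.6343 -0.0918  0.2731]
0.29 31 0.04922357447401707 0.0675275765607321 [ 0.6352 -0.082   0.2747]
0.3 35 0.048541518502502046 0.07000127026326328 [ 0.6355 -0.0717  0.2755]
0.31 4 0.0520216015788272 0.05976031523517909 [ 0.6333 -0.0654  0.2743]
[0.9992 0.0405 0.2323 0.0556] 2.3214915
0.3120943226402444
```

{"method": "apply_moves", "body": {
  "targets": [
    {"dp": [0.1497, -0.331, 0], "yaw": 87.7},
    {"dp": [0.1497, -0.331, 0], "yaw": 87.7},
    {"dp": [0.1497, -0.331, 0], "yaw": 87.7},
    {"dp": [0.1497, -0.331, 0], "yaw": 87.7},
    {"dp": [0.1497, -0.331, 0], "yaw": 87.7},
    {"dp": [0.1497, -0.331, 0], "yaw": 87.7},
    {"dp": [0.1497, -0.331, 0], "yaw": 87.7},
    {"dp": [0.1497, -0.331, 0], "yaw": 87.7},
    {"dp": [0.1497, -0.331, 0], "yaw": 87.7},
    {"dp": [0.1497, -0.331, 0], "yaw": 87.7},
    {"dp": [0.1497, -0.331, 0], "yaw": 87.7},
    {"dp": [0.1497, -0.331, 0], "yaw": 87.7},
    {"dp": [0.1497, -0.331, 0], "yaw": 87.7},
    {"dp": [0.1497, -0.331, -0.04], "yaw": 87.7},
    {"dp": [0.1497, -0.331, -0.08], "yaw": 87.7},
    {"dp": [0.1497, -0.331, -0.12], "yaw": 87.7},
    {"dp": [0.1497, -0.331, -0.14], "yaw": 87.7},
    {"dp": [0.1497, -0.331, -0.16], "yaw": 87.7},
    {"dp": [0.1497, -0.331, -0.16], "yaw": 87.7},
    {"dp": [0.1497, -0.331, -0.16], "yaw": 87.7}
  ],
  "grip": -0.14
}}

```text
time_s: 7.82
tcp_pos: [0.6326, -0.1135, 0.3464]
eef_rot: [179.9, -0.0, -96.0]
contact_force: [0.1, -0.1, 0.6]
gripper_width: 0.0496
gripper_force: 0.0
```

```bash
python3 - <<'E'
from h import *
s=get_state();print(s['tcp_pos'],s['eef_rot'],s['gripper_width'],s['joints'])
c=cap('side');save(c,'s3.png',(290,60,530,240))
im=cv2.imread('pics/s3.png');cv2.imwrite('pics/s3.png',cv2.resize(im,None,fx=3,fy=3))
E
```

```text
[ 0.63257598 -0.11352823  0.34640744] [ 1.79911136e+02 -3.79966862e-02 -9.60074691e+01] 0.04963627291605819 [ 7.19886849e+00  1.51098646e+01  5.52299070e+00  1.69217713e-02
 -8.05083207e+01 -1.32091714e+01]
```

View pics/s3.png

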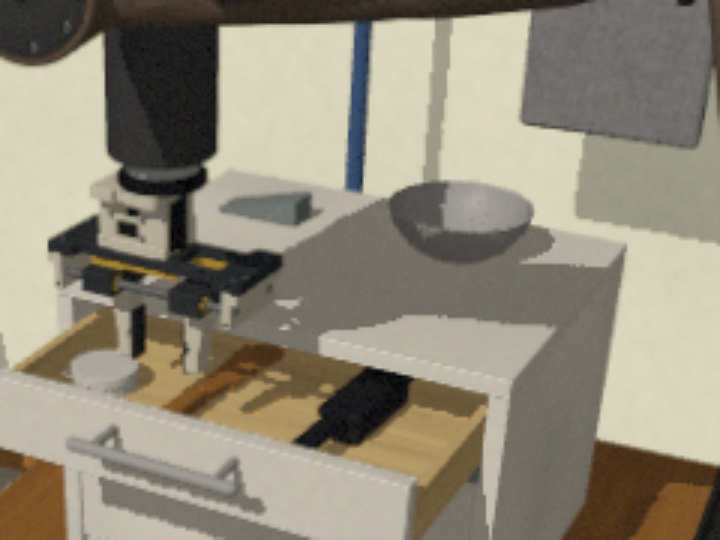

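The crop shows the open fingers straddling the horn handle, clear of the tin and the brush. Descend.

{"method": "apply_moves", "body": {
  "targets": [
    {"dp": [0, 0.005, -0.02], "yaw": 0},
    {"dp": [0, 0.005, -0.04], "yaw": 0},
    {"dp": [0, 0.005, -0.053], "yaw": 0},
    {"dp": [0, 0.005, -0.06], "yaw": 0},
    {"dp": [0, 0.005, -0.064], "yaw": 0},
    {"dp": [0, 0.005, -0.067], "yaw": 0},
    {"dp": [0, 0.005, -0.067], "yaw": 0}
  ]
}}

```text
time_s: 8.45
tcp_pos: [0.6336, -0.1075, 0.2804]
eef_rot: [-179.9, 0.0, -95.9]
contact_force: [0.1, 0.5, 0.8]
gripper_width: 0.0501
gripper_force: 0.0
```

{"method": "apply_moves", "body": {
  "targets": [
    {"dp": [0, 0, 0], "yaw": 0},
    {"dp": [0, 0, 0], "yaw": 0},
    {"dp": [0, 0, 0], "yaw": 0},
    {"dp": [0, 0, 0], "yaw": 0},
    {"dp": [0, 0, 0], "yaw": 0},
    {"dp": [0, 0, 0], "yaw": 0},
    {"dp": [0, 0, 0], "yaw": 0},
    {"dp": [0, 0, 0], "yaw": 0}
  ],
  "grip": 1,
  "squeeze": 6
}}

```text
time_s: 9.12
tcp_pos: [0.6333, -0.1073, 0.2797]
eef_rot: [-180.0, -0.0, -95.9]
contact_force: [0.6, 1.2, 0.8]
gripper_width: 0.0201
gripper_force: 6.0
```

{"method": "apply_moves", "body": {
  "targets": [
    {"dp": [0, 0, 0.008], "yaw": 0},
    {"dp": [0, 0, 0.016], "yaw": 0},
    {"dp": [0, 0, 0.024], "yaw": 0},
    {"dp": [0, 0, 0.032], "yaw": 0},
    {"dp": [0, 0, 0.04], "yaw": 0},
    {"dp": [0, 0, 0.045], "yaw": 0},
    {"dp": [0, 0, 0.045], "yaw": 0}
  ]
}}

```text
time_s: 9.7
tcp_pos: [0.6337, -0.1074, 0.3264]
eef_rot: [-179.9, 0.0, -95.9]
contact_force: [-0.0, -0.3, -0.8]
gripper_width: 0.0199
gripper_force: 6.0
```

```bash
python3 - <<'E'
from h import *
s=get_state();print(s['tcp_pos'],s['moment'],s['contact_force'],s['gripper_width'])
c=cap('side');save(c,'s4.png',(290,90,470,240))
im=cv2.imread('pics/s4.png');cv2.imwrite('pics/s4.png',cv2.resize(im,None,fx=4,fy=4))
E
```

```text
[ 0.63372542 -0.10744355  0.32638645] [0.07666553 0.03390382 0.01961798] [-0.02984449 -0.29069969 -0.76034557] 0.01985805539224992
```

View pics/s4.png

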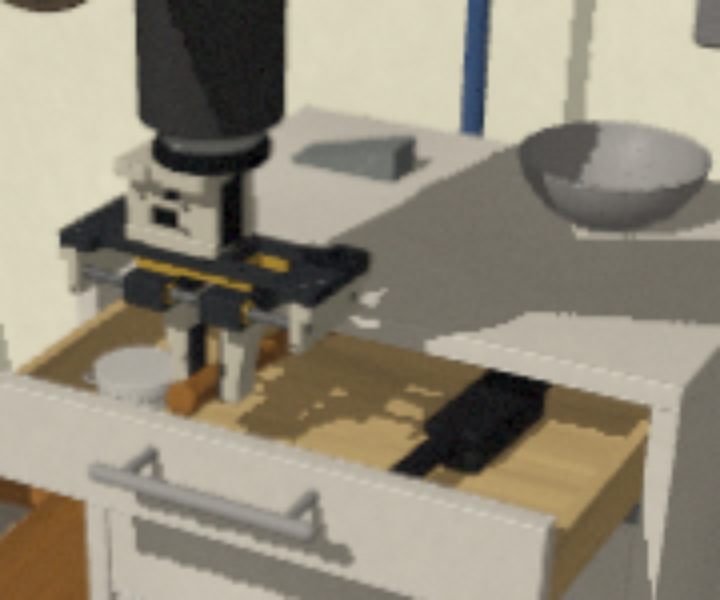

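The crop shows the horn held, with its knob at about (180,395). The tilt is unclear by eye, so measure it from depth.

```bash
cat > tilt.py <<'E'
from h import *
def tilt(L0=.057,w=.03):
  for n in('side','top'):
    c=cap(n);v,u=np.mgrid[0:480:1,280:560];u=u.ravel();v=v.ravel();D=world(c,u,v)
    rel=D-[.558,-.3726,0];F=rel[:,0]*.0634+rel[:,1]*.998;L=rel[:,0]*.998-rel[:,1]*.0634
    hs=cv2.cvtColor(c['image'],cv2.COLOR_RGB2HSV)[v,u].astype(int)
    k=(D[:,2]>.262)&(F>.10)&(F<.7)&(abs(L-L0)<w)&(hs[:,1]>140)&(hs[:,0]<20)&(hs[:,2]>25)
    f=F[k];z=D[k,2];print(n,k.sum())
    for a in np.arange(.1,.7,.015):
        q=(f>=a)&(f<a+.015)
        if q.sum()>2:print('  %.3f n%d z med %.3f max %.3f L %.3f'%(a+.0075,q.sum(),np.median(z[q]),z[q].max(),np.median(L[k][q])))
if __name__=='__main__':
    tilt();s=get_state();print(s['tcp_pos'],s['contact_force'],s['moment'],s['gripper_force'],s['gripper_width'])
E
python3 tilt.py
```

```text
side 155
  0.168 n3 z med 0.305 max 0.305 L 0.062
  0.182 n8 z med 0.307 max 0.309 L 0.056
  0.198 n7 z med 0.310 max 0.314 L 0.044
  0.213 n18 z med 0.314 max 0.317 L 0.047
  0.228 n11 z med 0.311 max 0.316 L 0.046
  0.258 n5 z med 0.318 max 0.401 L 0.062
  0.273 n14 z med 0.319 max 0.380 L 0.062
  0.288 n26 z med 0.320 max 0.398 L 0.054
  0.303 n19 z med 0.320 max 0.326 L 0.051
  0.318 n44 z med 0.317 max 0.327 L 0.057
top 206
  0.182 n46 z med 0.308 max 0.313 L 0.054
  0.198 n54 z med 0.310 max 0.317 L 0.055
  0.213 n48 z med 0.315 max 0.319 L 0.054
  0.228 n3 z med 0.740 max 0.742 L 0.074
  0.303 n33 z med 0.322 max 0.384 L 0.061
  0.318 n9 z med 0.320 max 0.324 L 0.059
[ 0.63299349 -0.10731233  0.3241974 ] [ 1.11460894  0.24673735 -0.50179832] [0.11377815 0.04821178 0.02228215] 5.999965891242027 0.019960114530721728
```

{"method": "apply_moves", "body": {
  "targets": [
    {"dp": [0, 0, 0], "yaw": 0},
    {"dp": [0, 0, 0], "yaw": 0},
    {"dp": [0, 0, 0], "yaw": 0},
    {"dp": [0, 0, 0], "yaw": 0},
    {"dp": [0, 0, 0], "yaw": 0},
    {"dp": [0, 0, 0], "yaw": 0}
  ],
  "squeeze": 3
}}

```text
time_s: 10.35
tcp_pos: [0.6332, -0.1074, 0.3245]
eef_rot: [180.0, -0.0, -95.9]
contact_force: [0.1, 0.0, -0.7]
gripper_width: 0.0203
gripper_force: 3.0
```

```bash
python3 tilt.py
```

```text
side 211
  0.108 n15 z med 0.269 max 0.271 L 0.045
  0.122 n14 z med 0.271 max 0.275 L 0.047
  0.138 n12 z med 0.275 max 0.280 L 0.049
  0.153 n5 z med 0.281 max 0.283 L 0.038
  0.168 n12 z med 0.284 max 0.290 L 0.043
  0.182 n19 z med 0.291 max 0.296 L 0.045
  0.198 n8 z med 0.295 max 0.301 L 0.045
  0.213 n15 z med 0.300 max 0.307 L 0.046
  0.228 n10 z med 0.304 max 0.308 L 0.047
  0.258 n3 z med 0.316 max 0.317 L 0.061
  0.273 n8 z med 0.319 max 0.320 L 0.060
  0.288 n21 z med 0.320 max 0.398 L 0.050
  0.303 n34 z med 0.323 max 0.377 L 0.053
  0.318 n35 z med 0.318 max 0.327 L 0.056
top 212
  0.168 n6 z med 0.289 max 0.292 L 0.051
  0.182 n49 z med 0.294 max 0.299 L 0.053
  0.198 n51 z med 0.298 max 0.307 L 0.054
  0.213 n39 z med 0.305 max 0.309 L 0.054
  0.228 n3 z med 0.740 max 0.741 L 0.071
  0.303 n36 z med 0.328 max 0.385 L 0.061
  0.318 n11 z med 0.317 max 0.325 L 0.060
  0.362 n3 z med 0.699 max 0.701 L 0.082
[ 0.63317852 -0.10739486  0.32452706] [-0.24540449  0.45231137 -0.14791542] [0.01623242 0.07543632 0.05958807] 3.0000263080000877 0.019825658724801753
```

At 3 N the horn pivots, scoop down, to about 17°. Lift more to steepen it.

{"method": "apply_moves", "body": {
  "targets": [
    {"dp": [0, 0.001, 0.006], "yaw": 0},
    {"dp": [0, 0.003, 0.012], "yaw": 0},
    {"dp": [0, 0.005, 0.018], "yaw": 0},
    {"dp": [0.001, 0.008, 0.024], "yaw": 0},
    {"dp": [0.001, 0.011, 0.03], "yaw": 0},
    {"dp": [0.001, 0.013, 0.036], "yaw": 0},
    {"dp": [0.0015, 0.015, 0.042], "yaw": 0},
    {"dp": [0.0015, 0.015, 0.042], "yaw": 0},
    {"dp": [0.0015, 0.015, 0.042], "yaw": 0},
    {"dp": [0.0015, 0.015, 0.042], "yaw": 0}
  ]
}}

```text
time_s: 11.28
tcp_pos: [0.6347, -0.0923, 0.3664]
eef_rot: [180.0, 0.0, -95.9]
contact_force: [0.5, 0.0, -1.3]
gripper_width: 0.0202
gripper_force: 3.0
```

```bash
python3 tilt.py
```

```text
side 198
  0.122 n11 z med 0.273 max 0.277 L 0.039
  0.138 n11 z med 0.278 max 0.284 L 0.035
  0.153 n9 z med 0.284 max 0.290 L 0.038
  0.168 n8 z med 0.293 max 0.296 L 0.037
  0.182 n6 z med 0.299 max 0.301 L 0.038
  0.198 n16 z med 0.305 max 0.313 L 0.044
  0.213 n9 z med 0.315 max 0.321 L 0.044
  0.228 n19 z med 0.325 max 0.335 L 0.047
  0.243 n16 z med 0.331 max 0.342 L 0.046
  0.288 n3 z med 0.362 max 0.364 L 0.056
  0.303 n12 z med 0.362 max 0.439 L 0.051
  0.318 n54 z med 0.372 max 0.417 L 0.053
  0.332 n21 z med 0.365 max 0.372 L 0.058
top 258
  0.182 n63 z med 0.301 max 0.311 L 0.055
  0.198 n55 z med 0.313 max 0.320 L 0.054
  0.213 n48 z med 0.322 max 0.333 L 0.055
  0.228 n43 z med 0.333 max 0.780 L 0.054
  0.243 n4 z med 0.781 max 0.782 L 0.050
  0.318 n32 z med 0.372 max 0.430 L 0.062
  0.332 n6 z med 0.364 max 0.370 L 0.060
[ 0.6345923  -0.09239152  0.36617063] [ 1.36963728 -0.81613278  0.59720295] [ 0.10264228 -0.02807857 -0.00050635] 3.0003396794199944 0.020324001050704515
```

The horn is now at about 29°, with the knob near 0.365 m and the tip near the floor under the board. Grip firmer, draw it out along its own axis, then lift.

{"method": "apply_moves", "body": {
  "targets": [
    {"dp": [0, 0, 0], "yaw": 0},
    {"dp": [0, 0, 0], "yaw": 0},
    {"dp": [0, 0, 0], "yaw": 0},
    {"dp": [0.001, 0.01, 0.005], "yaw": 0},
    {"dp": [0.002, 0.022, 0.011], "yaw": 0},
    {"dp": [0.004, 0.036, 0.018], "yaw": 0},
    {"dp": [0.005, 0.05, 0.025], "yaw": 0},
    {"dp": [0.007, 0.065, 0.032], "yaw": 0},
    {"dp": [0.008, 0.08, 0.039], "yaw": 0},
    {"dp": [0.01, 0.095, 0.046], "yaw": 0},
    {"dp": [0.011, 0.11, 0.053], "yaw": 0},
    {"dp": [0.012, 0.125, 0.06], "yaw": 0},
    {"dp": [0.013, 0.135, 0.065], "yaw": 0},
    {"dp": [0.014, 0.14, 0.068], "yaw": 0},
    {"dp": [0.014, 0.14, 0.068], "yaw": 0}
  ],
  "squeeze": 10
}}

```text
time_s: 12.63
tcp_pos: [0.649, 0.0489, 0.4351]
eef_rot: [-180.0, 0.0, -95.9]
contact_force: [0.8, 0.1, -0.7]
gripper_width: 0.0201
gripper_force: 10.0
```

```bash
python3 tilt.py
```

```text
side 263
  0.258 n5 z med 0.336 max 0.341 L 0.040
  0.273 n17 z med 0.344 max 0.349 L 0.040
  0.288 n16 z med 0.350 max 0.355 L 0.043
  0.303 n12 z med 0.358 max 0.362 L 0.042
  0.318 n8 z med 0.363 max 0.368 L 0.044
  0.332 n15 z med 0.373 max 0.378 L 0.046
  0.347 n13 z med 0.381 max 0.389 L 0.051
  0.362 n19 z med 0.389 max 0.401 L 0.052
  0.378 n24 z med 0.398 max 0.408 L 0.053
  0.393 n17 z med 0.401 max 0.410 L 0.052
  0.423 n3 z med 0.489 max 0.493 L 0.075
  0.437 n15 z med 0.430 max 0.495 L 0.056
  0.452 n30 z med 0.436 max 0.510 L 0.056
  0.467 n68 z med 0.439 max 0.448 L 0.063
top 780
  0.243 n55 z med 0.330 max 0.337 L 0.058
  0.258 n96 z med 0.336 max 0.348 L 0.058
  0.273 n98 z med 0.344 max 0.353 L 0.059
  0.288 n94 z med 0.351 max 0.358 L 0.060
  0.303 n88 z med 0.358 max 0.367 L 0.060
  0.318 n84 z med 0.365 max 0.372 L 0.060
  0.332 n65 z med 0.376 max 0.387 L 0.060
  0.347 n56 z med 0.387 max 0.395 L 0.060
  0.362 n60 z med 0.398 max 0.405 L 0.061
  0.378 n63 z med 0.407 max 0.792 L 0.060
  0.393 n5 z med 0.414 max 0.792 L 0.054
  0.437 n6 z med 0.503 max 0.510 L 0.036
  0.467 n8 z med 0.524 max 0.613 L 0.060
[0.64867821 0.04759586 0.43425464] [-0.28800599 -0.11525777 -0.88521678] [4.34158151e-02 8.76178230e-02 8.77441844e-05] 9.999238103628159 0.020219806441919282
```

The horn is out, with its tip at 0.24 m from the cabinet centre against the edge at 0.18 m. Lift clear.

{"method": "apply_moves", "body": {
  "targets": [
    {"dp": [0, 0.005, 0.01], "yaw": 0},
    {"dp": [0, 0.01, 0.025], "yaw": 0},
    {"dp": [0, 0.015, 0.04], "yaw": 0},
    {"dp": [0, 0.02, 0.055], "yaw": 0},
    {"dp": [0, 0.02, 0.07], "yaw": 0},
    {"dp": [0, 0.02, 0.08], "yaw": 0},
    {"dp": [0, 0.02, 0.09], "yaw": 0},
    {"dp": [0, 0.02, 0.09], "yaw": 0},
    {"dp": [0, 0.02, 0.09], "yaw": 0},
    {"dp": [0, 0.02, 0.09], "yaw": 0},
    {"dp": [0, 0.02, 0.09], "yaw": 0},
    {"dp": [0, 0.02, 0.09], "yaw": 0}
  ]
}}

```text
time_s: 13.73
tcp_pos: [0.6486, 0.0675, 0.5239]
eef_rot: [179.9, -0.0, -96.0]
contact_force: [-0.0, -0.5, -1.1]
gripper_width: 0.02
gripper_force: 10.0
```

```bash
python3 tilt.py; python3 - <<'E'
from h import *
c=cap('top');im=c['image'][:,:,::-1][100:400,240:620];cv2.imwrite('pics/t5.png',cv2.resize(im,None,fx=2,fy=2))
E
```

```text
side 250
  0.288 n9 z med 0.428 max 0.434 L 0.039
  0.303 n10 z med 0.436 max 0.441 L 0.040
  0.318 n8 z med 0.442 max 0.444 L 0.043
  0.332 n12 z med 0.450 max 0.456 L 0.043
  0.347 n12 z med 0.458 max 0.464 L 0.044
  0.362 n18 z med 0.464 max 0.470 L 0.049
  0.378 n13 z med 0.476 max 0.481 L 0.049
  0.393 n19 z med 0.484 max 0.490 L 0.050
  0.408 n21 z med 0.491 max 0.498 L 0.051
  0.423 n3 z med 0.490 max 0.490 L 0.053
  0.452 n3 z med 0.519 max 0.587 L 0.054
  0.467 n32 z med 0.519 max 0.598 L 0.053
  0.482 n87 z med 0.527 max 0.535 L 0.059
top 923
  0.258 n40 z med 0.418 max 0.424 L 0.058
  0.273 n103 z med 0.424 max 0.434 L 0.056
  0.288 n116 z med 0.432 max 0.440 L 0.058
  0.303 n109 z med 0.438 max 0.445 L 0.058
  0.318 n113 z med 0.445 max 0.455 L 0.058
  0.332 n95 z med 0.453 max 0.460 L 0.059
  0.347 n83 z med 0.463 max 0.472 L 0.057
  0.362 n69 z med 0.473 max 0.480 L 0.058
  0.378 n71 z med 0.482 max 0.492 L 0.058
  0.393 n73 z med 0.493 max 0.500 L 0.058
  0.408 n39 z med 0.499 max 0.912 L 0.057
  0.467 n5 z med 0.593 max 0.602 L 0.034
  0.482 n7 z med 0.696 max 0.741 L 0.042
[0.64859675 0.06756613 0.52413265] [ 0.46021777 -0.21751308 -1.57031123] [0.04389445 0.07328956 0.02749589] 9.999275654554367 0.019435993589188117
```

View pics/t5.png

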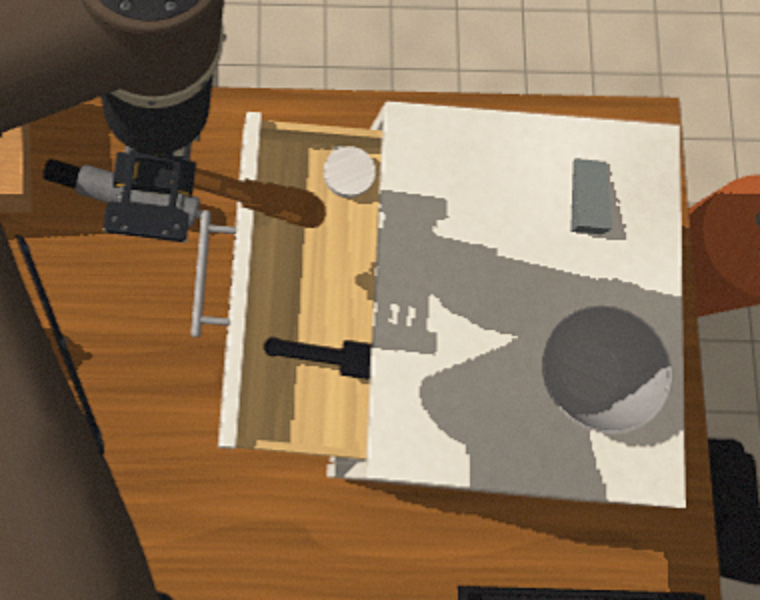

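The picture shows the horn held in the air with its scoop end at (318,210), well in front of the board edge at x≈380. The tip is at about 0.415 m height, the tin (350,170) and brush (320,350) are still in the drawer, and the drawer is open.

```bash
python3 -c "
from plant import r
print(r.close_job())"
```

```text
the job is handed in; nothing more can be done
None
```

The job is handed in: the drawer is fully open and the horn was drawn out through the gap. It is held clear of the cabinet with its scoop end about 75 mm above the top, and the brush and tin are still in the drawer; no verdict came back.

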